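# Tip the two specimen crates, find the stamped one, push it to the dispatch rail

### The arm

A 7-joint arm with a two-finger parallel gripper is mounted at the origin on a cart in front of the work surface, level with it; the furniture and walls round the work are solid. World frame = base frame: x ahead of the robot, y to its left, z up, the work surface at z = 0. Lengths are in m, angles in degrees, forces in N, time in s.
With the tool pointing down it reaches from about 0.425 to 1.025 m from the base axis. Payload 3.6 kg.
Tool frame: the origin (TCP) lies midway between the tips of the shut fingers; the grasp point (between the pads) lies 19 mm behind it; z points along the fingers, y is the direction in which the jaws open and shut (so a half turn about z gives the same grasp; the last joint's range is limited). The gripper opens to 85 mm and grips with 20 to 120 N. Pads are 22 mm wide; open, the fingers measure 114 mm over their backs; the gripper's body (76 mm by 85 mm) begins 54 mm behind the grasp point. The pads swing forward as they close: fully open they stand 13 mm farther back than shut.
Start: joints at [68.211, 33.873, 2.773, 92.16, -1.908, 54.013, -1.931], TCP at [0.205, -0.695, 0.231] pointing down, gripper open.
Joint ranges: [-153.93, 153.93], [-27.13, 128.08], [-72.61, 78.16], [10.71, 143.7], [-87.88, 267.88], [4.46, 118.87], [-176.78, 176.78]. Speed limits (degrees/s): [147.25, 147.25, 180, 180, 180, 180, 180].

### API

Orientations are given as [roll, pitch, yaw] about the fixed x, y, z axes, in that order (R = Rz(yaw) Ry(pitch) Rx(roll)).
In Python, from plant import bot, jaws, status, eyes gives the robot as it stands. Calls block until the motion is done:
- bot.goto(position, orientation): joint-space move of the TCP to a pose.
- bot.move_straight(position, rotation=None, feed=0.15, f_stop=None): straight line of the TCP; rotation=None keeps the orientation; feed is the mean speed in m/s. With f_stop (N) it stops when the force on the tool has changed by that much, and returns True; else False.
- bot.goto_joints(angles): joint-space move.
- jaws.set_gripper(opening, f_grip=None): finger opening in m; f_grip is the grip in N (None keeps the last); returns when the fingers have stopped.
- bot.sleep(seconds).
- bot.ik(position, orientation): joint angles nearest the present ones, or None.
- status.get_state(): the state.
- eyes.grab_frame(name): name is "scene" or "top" or "wrist"; returns a dict with "img" (384x512x3 uint8, blue, green, red), "z_map" (384x512 float32, m along the optical axis (not along the pixel's ray), 0 where there is no reading), "intrinsics" (3x3 intrinsics, pixels), "cam_to_world" (4x4, takes a point from camera to world coordinates); the wrist camera has in their place "mount" (4x4, takes a point from camera to tool coordinates, whose origin is the TCP and whose axes are the flange's). Camera axes: x right, y up, looking along -z (the intrinsics and any distortion apply to the point x, -y, -z); pixel columns grow to the right and rows downward; lengths in m; the calibration is good to about 2 mm. A picture is of the moment at which its call begins: read the wrist's pose just before it.
A pose or a line that the arm cannot do raises bot.IKError and nothing moves.
- bot.job_done(): hands the job in, once; it reports no verdict.
The state is a dict: "time_s": time; "joints": joint angles; "joint_velocities": joint speeds; "joint_torque": joint torques, N m; "ee_pos": TCP position; "orientation": TCP orientation; "contact_force": force on the tool from outside, world axes, zero at the start; "torque": the same for the moment, N m; "grip_width": finger opening in m.
Only numpy, scipy, OpenCV 4.12 (cv2) and the standard library are available. Lean on these libraries where they do the work, as an engineer would, in place of code of your own. Each camera call takes 0.05 s, during which the arm holds its last target.

### The job

One of the two light grey specimen crates has a ring-and-cross stamp on its underside. Tip both crates over backwards, away from you, so that each lies on its back showing its underside, then push the stamped one straight on, still on its back, until its open end sits flat against the dispatch rail; leave the other lying well short of the rail. Use pushes of the fingers only: do not lift a crate, and do not disturb the things standing around.

Things in the scene. Friction and masses are not known exactly. Their poses are not given: they have to be found in the camera images.
- crate_a: stamped crate, left or right: empty light grey plastic, 70 deep (x) x 130 wide (y) x 100 high, walls 4, open top, blank card on front. Underside: dark ring with a cross, 49 across, hidden while it stands; 5 wide, 4 high rim round the edge, panel 3 mm in. Origin: centre of the underside, z=0 upright; z to the mouth, x to its back, away from the robot (yaw within 0.2 rad). 0.2-0.4 kg, centre of mass 40 mm up
- crate_b: unstamped crate: outwardly the same as the other, same size, origin and axes, plain underside. Both: a level push on the front face within 25 mm of the top (1 to 2 N) tips the crate about its back lower edge without sliding; past about 0.75 rad it falls onto its back by itself, and then is 70 mm high, 100 long, underside to the robot; a low push on the underside slides it (2 to 5 N)
- crate_a_mouth (a point): centre of the open mouth of the stamped crate: 100 mm from the underside along the crate's z; once the crate lies on its back, this end faces the rail and the point is 35 mm up
- crate_b_mouth (a point): centre of the open mouth of the unstamped crate, 100 mm from the underside along its z
- dispatch_rail: the dispatch rail: straight aluminium angle, 600 long (along its y), 28 high, screwed to the bench beyond both crates. Origin at bench height in the middle of its front face, which looks to the robot; x points away from the robot, square to the face (yaw within 0.06 rad). Fixed. Tipped crates lie 30 mm or more short of it
- vial: bystander: upright sample vial with a ribbed cap, 20x20x48 mm, between the two crates; origin at the centre of its underside; loose, not part of the job
- carton: bystander: small pale carton of cover slips, 21x26x19 mm, in the gap between the crates, farther from the robot than the vial; origin at the centre of its underside; loose, not part of the job
- bottle: bystander: upright white reagent bottle with a blue cap, 41x41x80 mm, on the right of the crates; origin at the centre of its underside; loose, not part of the job
- petri: bystander: round flat petri dish, 60x60x15 mm, on the left of the crates; origin at the centre of its underside; loose, not part of the job
- cup: bystander: open grey mixing cup, 61x61x40 mm, on the left of the crates, nearer the robot than the petri dish; origin at the centre of its underside; loose, not part of the job
- glass_pot: bystander: clear open glass vial, 41x41x52 mm, on the right of the crates, farther from the robot than the bottle; origin at the centre of its underside; loose, not part of the job
Mind the look-alikes: they are no part of the job. What is shaped like the crate_b but pink is not meant.

How it is judged (in metres and radians):
On the way, in this order (a step that is already met when the one before it is completed fails the run):
1. one crate lies on its back (((angle between crate_a's own x axis and vertical above 2.95 rad and angular speed of crate_a below 0.5 rad/s) or (angle between crate_b's own x axis and vertical above 2.95 rad and angular speed of crate_b below 0.5 rad/s))), for 0.2 s.
2. both crates lie on their backs (angle between each of crate_a, crate_b's own x axis and vertical above 2.95 rad and angular speed of each of crate_a, crate_b below 0.5 rad/s), for 0.2 s.
3. the stamped crate, on its back, is flat against the rail (angle between crate_a's own x axis and vertical above 2.95 rad and x of crate_a_mouth in the frame of dispatch_rail between -0.012 and 0.01 m and y of crate_a_mouth in the frame of dispatch_rail between -0.25 and 0.25 m and angle between the z axis of crate_a and the x axis of dispatch_rail, either way round below 0.12 rad), for 0.2 s.
At the end, for the whole second after the job is handed in: Both crates lie at rest on their backs (within 0.19 rad). The centre of the stamped crate's mouth is within 12 mm of the rail's front face and at least 50 mm from the rail's ends, the crate square to the rail within 0.12 rad; the unstamped crate's mouth is more than 20 mm short of the rail (all of step 3 and linear speed of each of crate_a, crate_b below 0.02 m/s and angular speed of each of crate_a, crate_b below 0.1 rad/s and angle between crate_b's own x axis and vertical above 2.95 rad and x of crate_b_mouth in the frame of dispatch_rail below -0.02 m); the robot touches nothing.
It fails at once if a crate is lifted off the bench (standing, its underside above 12 mm; lying, its underside's centre above 46 mm; tipping, that centre above 60 mm or its mouth's centre above 140 mm) ((angle between crate_a's own z axis and vertical below 0.1 rad and height (world z) of crate_a above 0.012 m) or (angle between crate_b's own z axis and vertical below 0.1 rad and height (world z) of crate_b above 0.012 m) or (angle between crate_a's own x axis and vertical above 2.95 rad and height (world z) of crate_a above 0.046 m) or (angle between crate_b's own x axis and vertical above 2.95 rad and height (world z) of crate_b above 0.046 m) or height (world z) of any of crate_a, crate_b above 0.06 m or height (world z) of any of crate_a_mouth, crate_b_mouth above 0.14 m).
It fails at once if the unstamped crate is brought to the rail (x of crate_b_mouth in the frame of dispatch_rail above -0.012 m).
It fails at once if a bystander is moved by more than 20 mm or tipped (distance of any of vial, carton, bottle, petri, cup, glass_pot from where it was at the start of the episode above 0.02 m or angle between any of vial, carton, bottle, petri, cup, glass_pot's own z axis and vertical above 0.4 rad).
It also fails if it takes over 72 s, if anything falls off the work surface, if the arm or the gripper's body presses on something with over 40 N, if the wrist force passes 120 N, or if a joint passes its speed limit or range.

## Working session

There is one attempt and no reset: what is moved stays moved. The work goes in short steps, each a Python script; the robot and the scene stay as the last script left them, time stands still between calls to the robot, and variables do not carry over. Pictures are saved under pics/ and viewed, and the job is handed in when it is done.

```bash
ls; mkdir -p pics; python3 - <<'E'
from plant import bot,jaws,status,eyes
import cv2,numpy as np,pickle
s=status.get_state();print({k:np.round(v,3) for k,v in s.items()})
for n in("scene","top","wrist"):
    f=eyes.grab_frame(n);pickle.dump(f,open(f"pics/{n}0.pkl","wb"))
    cv2.imwrite(f"pics/{n}0.png",f["img"]);print(n,f["intrinsics"],f.get("cam_to_world"),f.keys())
E
```

```text
pics
{'time_s': np.float64(0.0), 'joints': array([68.211, 33.926,  2.766, 92.237, -1.908, 54.014, -1.931]), 'joint_velocities': array([-0.021,  0.083,  0.072, -0.083,  0.028, -0.042, -0.112]), 'joint_torque': array([-0.0000e+00, -5.4869e+01,  1.5470e+00, -1.9812e+01,  9.0000e-03,
        9.0000e-03,  0.0000e+00]), 'ee_pos': array([ 0.205, -0.695,  0.23 ]), 'orientation': array([-1.7987e+02,  7.0000e-03,  1.6438e+01]), 'contact_force': array([ 0.417, -0.537,  0.522]), 'torque': array([ 0.017, -0.035,  0.039]), 'grip_width': np.float64(0.085)}
scene [[348.80094447   0.         253.03861695]
 [  0.         348.80094447 189.68520269]
 [  0.           0.           1.        ]] [[ 0.90104288  0.28410347 -0.32772998  0.10993494]
 [-0.43355054  0.61169539 -0.66171193 -0.82972966]
 [ 0.01247626  0.73831833  0.67433699  0.95288165]
 [ 0.          0.          0.          1.        ]] dict_keys(['img', 'z_map', 'intrinsics', 'cam_to_world'])
top [[392.96166301   0.         247.28781195]
 [  0.         392.96166301 198.87856804]
 [  0.           0.           1.        ]] [[ 1.59575018e-02  9.84990831e-01 -1.71867450e-01  3.28151827e-01]
 [-9.99741036e-01  1.29288335e-02 -1.87271468e-02  4.82366366e-04]
 [-1.62240223e-02  1.72121781e-01  9.84942066e-01  1.27075692e+00]
 [ 0.00000000e+00  0.00000000e+00  0.00000000e+00  1.00000000e+00]] dict_keys(['img', 'z_map', 'intrinsics', 'cam_to_world'])
wrist [[317.95512404   0.         247.95954984]
 [  0.         317.95512404 193.5721121 ]
 [  0.           0.           1.        ]] None dict_keys(['img', 'z_map', 'intrinsics', 'mount'])
```

View pics/scene0.png

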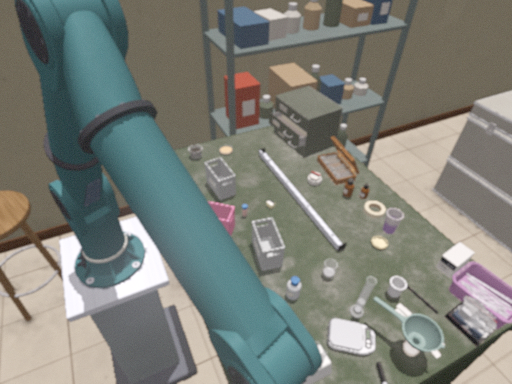

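View pics/top0.png

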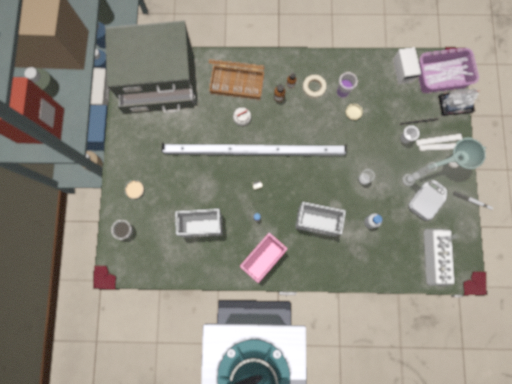

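The top view shows grey crates at about (199,222) left and (321,220) right. The pink look-alike is at (264,258) and is not meant. The vial is at (257,217), the carton at (257,186), the rail runs (163..346,150), the bottle is at (375,221), the glass pot at (367,177), the cup at (122,230) and the petri dish at (135,189). Next I'll enlarge this area and measure.

```bash
cat > h.py <<'E'
import cv2,numpy as np,pickle
def cloud(f,T=None):
    K=f["intrinsics"];z=f["z_map"];T=f["cam_to_world"] if T is None else T
    v,u=np.mgrid[:z.shape[0],:z.shape[1]]
    P=np.stack([(u-K[0,2])/K[0,0]*z,-(v-K[1,2])/K[1,1]*z,-z],-1)
    W=P@T[:3,:3].T+T[:3,3];W[z<=0]=np.nan
    return W
E
python3 - <<'E'
from h import *
f=pickle.load(open("pics/top0.pkl","rb"))
W=cloud(f)
print("bench z",np.nanmedian(W[170:180,200:240,2]))
for n,(u0,u1,v0,v1,zl,zh) in dict(cl=(165,232,195,248,.088,.115),cr=(290,355,190,248,.088,.115),pink=(235,292,225,288,.03,.14),vial=(248,268,205,230,.03,.07),carton=(248,268,178,194,.01,.03),bottle=(362,390,205,235,.05,.1),pot=(352,380,160,192,.01,.08),petri=(120,150,175,202,.007,.03),cup=(105,137,215,245,.025,.06),rail=(155,355,140,160,.015,.05)).items():
    w=W[v0:v1,u0:u1].reshape(-1,3);w=w[(w[:,2]>zl)&(w[:,2]<zh)]
    if len(w)<4: print(n,len(w));continue
    r=cv2.minAreaRect(w[:,:2].astype(np.float32))
    print(n,len(w),"rect",np.round(r[0],3),np.round(r[1],3),round(r[2],1),"zmax %.3f med %.3f"%(w[:,2].max(),np.median(w[:,2])),"x",w[:,0].min().round(3),w[:,0].max().round(3),"y",w[:,1].min().round(3),w[:,1].max().round(3))
cv2.imwrite("pics/crop0.png",cv2.resize(f["img"][130:290,100:400],None,fx=2.66,fy=2.66,interpolation=cv2.INTER_CUBIC))
E
```

```text
bench z -0.003074455713672264
cl 229 rect [0.463 0.172] [0.071 0.131] 4.3 zmax 0.106 med 0.099 x 0.423 0.501 y 0.106 0.238
cr 239 rect [ 0.48  -0.201] [0.13 0.07] 79.0 zmax 0.108 med 0.099 x 0.434 0.526 y -0.27 -0.131
pink 275 rect [ 0.36  -0.028] [0.07 0.13] 49.5 zmax 0.105 med 0.098 x 0.29 0.43 y -0.094 0.038
vial 33 rect [ 0.488 -0.006] [0.019 0.016] 0.5 zmax 0.053 med 0.047 x 0.478 0.497 y -0.014 0.002
carton 52 rect [ 0.597 -0.007] [0.02  0.026] 18.3 zmax 0.024 med 0.018 x 0.586 0.61 y -0.02 0.007
bottle 137 rect [ 0.48  -0.371] [0.04  0.036] 19.5 zmax 0.084 med 0.062 x 0.46 0.501 y -0.392 -0.351
pot 140 rect [ 0.623 -0.357] [0.038 0.039] 34.1 zmax 0.058 med 0.034 x 0.604 0.642 y -0.377 -0.336
petri 76 rect [0.578 0.398] [0.058 0.058] 45.7 zmax 0.019 med 0.010 x 0.549 0.607 y 0.368 0.428
cup 175 rect [0.441 0.421] [0.057 0.06 ] 0.9 zmax 0.045 med 0.030 x 0.413 0.47 y 0.391 0.451
rail 444 rect [0.717 0.007] [0.031 0.606] 0.1 zmax 0.035 med 0.026 x 0.701 0.734 y -0.297 0.31
```

View pics/crop0.png

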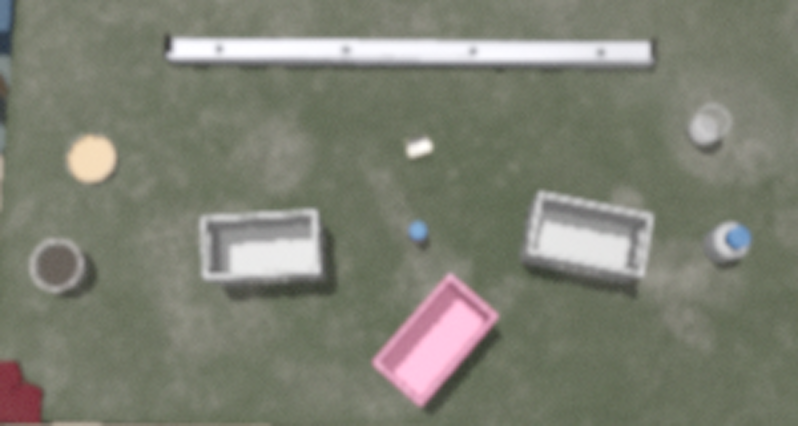

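Sizes and heights agree with the description: both crates are 71x131 with tops at 0.099. The left crate is at (0.463,0.172) with yaw +4.3°, the right at (0.480,-0.201) with yaw -11°, and the rail face is at x≈0.702. First I'll tip the right crate.

```bash
cat > tip.py <<'E'
from plant import bot,jaws,status,eyes
import cv2,numpy as np,pickle
def tip(c,yaw,gap=.018):
    c=np.array(c);u=np.array([np.cos(np.radians(yaw)),np.sin(np.radians(yaw))]);o=[180,0,yaw]
    p=lambda d,z:[*(c+u*d),z]
    d0=-.035-.011-gap
    assert bot.ik(p(d0,.083),o) is not None, "ik"
    bot.goto(p(d0,.22),o)
    bot.move_straight(p(d0,.083),feed=.15)
    print("pre",np.round(status.get_state()["ee_pos"],3))
    r=bot.move_straight(p(.016,.083),feed=.07,f_stop=12)
    s=status.get_state();print("hit" if r else "done",np.round(s["ee_pos"],3),np.round(s["contact_force"],1))
    bot.sleep(.3)
    bot.move_straight(p(-.03,.20),feed=.2)
    bot.sleep(.2)
    print(status.get_state()["time_s"])
def snap(t,names=("top","scene")):
    for n in names:
        f=eyes.grab_frame(n);pickle.dump(f,open(f"pics/{n}{t}.pkl","wb"));cv2.imwrite(f"pics/{n}{t}.png",f["img"])
E
python3 - <<'E'
from tip import *
jaws.set_gripper(.05)
tip([.480,-.201],-11)
snap(1)
E
python3 -c "
import cv2,numpy as np
a=cv2.imread('pics/top1.png')[130:290,100:400];b=cv2.imread('pics/scene1.png')[120:310,150:400]
cv2.imwrite('pics/m1.png',np.vstack([cv2.resize(a,(560,299)),cv2.resize(b,(560,300))[:300]]))"
```

```text
pre [ 0.418 -0.189  0.083]
done [ 0.495 -0.204  0.083] [ 0.8  0.9 -1. ]
6.2083
```

View pics/m1.png

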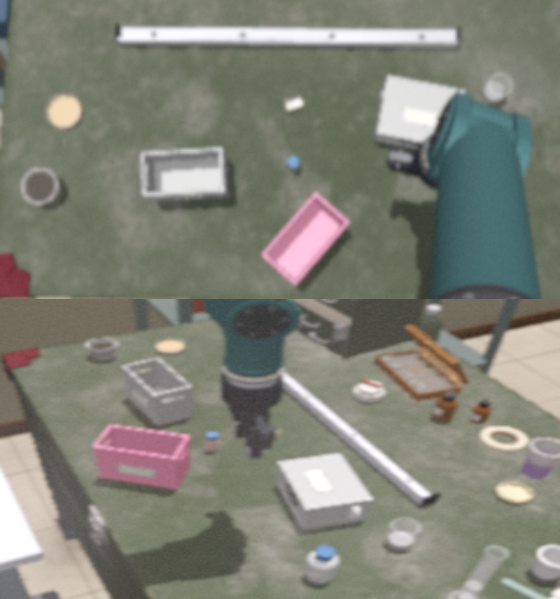

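The right crate lies on its back with its card up: mosaic top panel around (415,110), scene panel around (320,490), clear of the glass pot. Now the left one.

```bash
python3 - <<'E'
from tip import *
tip([.463,.172],4.3,.014)
snap(2)
E
python3 -c "
import cv2,numpy as np
a=cv2.imread('pics/top2.png')[130:290,100:400];b=cv2.imread('pics/scene2.png')[120:310,150:400]
cv2.imwrite('pics/m2.png',np.vstack([cv2.resize(a,(560,299)),cv2.resize(b,(560,300))[:300]]))"
```

```text
pre [0.404 0.167 0.083]
done [0.478 0.173 0.083] [-0.6 -0.2  0.2]
11.2583
```

View pics/m2.png

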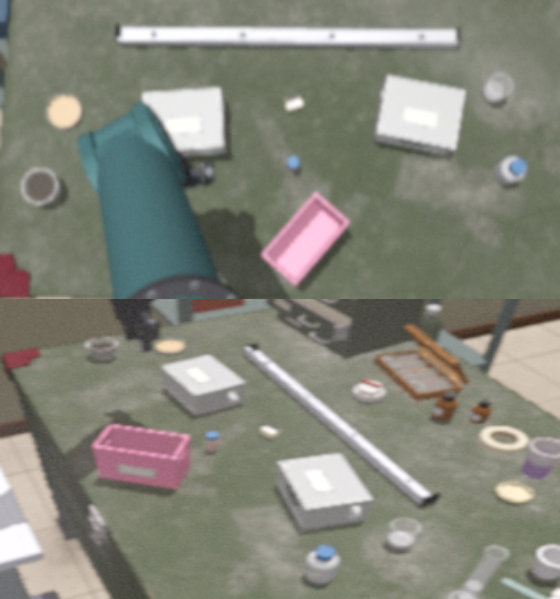

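Both lie on their backs. To find the stamp I'll enlarge the scene camera's view of each underside, and take a wrist view looking at them.

```bash
python3 - <<'E'
from tip import *
from h import *
f=pickle.load(open("pics/scene2.pkl","rb"))
print(f["img"].shape)
a=f["img"][135:195,210:270];b=f["img"][205:275,265:325]
cv2.imwrite("pics/z2.png",np.hstack([cv2.resize(a,(390,390),interpolation=2),cv2.resize(b,(390,390),interpolation=2)]))
w=eyes.grab_frame("wrist");s=status.get_state()
print(w["mount"],s["ee_pos"],s["orientation"],s["joints"])
cv2.imwrite("pics/w2.png",w["img"])
# IK test for looking poses
for (x,y) in ((.36,-.15),(.34,.13),(.33,.13),(.40,-.17),(.38,.15)):
  for pt in (-50,-40,-30,-20,20,30,40,50):
    for z in (.15,.2,.25):
      if bot.ik([x,y,z],[180,pt,0]) is not None: print(x,y,z,pt)
f=pickle.load(open("pics/top2.pkl","rb"));W=cloud(f)
for n,(u0,u1,v0,v1) in dict(l=(172,225,168,216),r=(295,355,165,215)).items():
    w=W[v0:v1,u0:u1].reshape(-1,3);w=w[(w[:,2]>.055)&(w[:,2]<.09)]
    r=cv2.minAreaRect(w[:,:2].astype(np.float32));print(n,len(w),np.round(r[0],3),np.round(r[1],3),r[2],np.median(w[:,2]))
E
```

```text
(384, 512, 3)
[[-1.59516396e-04  9.65598283e-01  2.60038325e-01  6.62601159e-02]
 [ 9.99999815e-01  1.38563655e-06  6.08288791e-04  1.62736581e-03]
 [ 5.87002294e-04  2.60038374e-01 -9.65598104e-01 -1.43730349e-01]
 [ 0.00000000e+00  0.00000000e+00  0.00000000e+00  1.00000000e+00]] [0.4329409  0.16960336 0.19926878] [1.79971633e+02 8.06216790e-02 4.29495038e+00] [ -21.1710871    18.32841257   -7.1891923   126.25433765    3.85602193
   35.69861711 -116.84056035]
0.36 -0.15 0.25 -20
0.36 -0.15 0.15 20
0.36 -0.15 0.2 20
0.36 -0.15 0.25 20
0.36 -0.15 0.15 30
0.36 -0.15 0.2 30
0.36 -0.15 0.25 30
0.36 -0.15 0.15 40
0.36 -0.15 0.2 40
0.36 -0.15 0.25 40
0.36 -0.15 0.15 50
0.36 -0.15 0.2 50
0.36 -0.15 0.25 50
0.34 0.13 0.15 20
0.34 0.13 0.2 20
0.34 0.13 0.25 20
0.34 0.13 0.15 30
0.34 0.13 0.2 30
0.34 0.13 0.25 30
0.34 0.13 0.15 40
0.34 0.13 0.2 40
0.34 0.13 0.25 40
0.34 0.13 0.15 50
0.34 0.13 0.2 50
0.34 0.13 0.25 50
0.33 0.13 0.15 20
0.33 0.13 0.2 20
0.33 0.13 0.25 20
0.33 0.13 0.15 30
0.33 0.13 0.2 30
0.33 0.13 0.25 30
0.33 0.13 0.15 40
0.33 0.13 0.2 40
0.33 0.13 0.25 40
0.33 0.13 0.15 50
0.33 0.13 0.2 50
0.33 0.13 0.25 50
0.4 -0.17 0.25 -30
0.4 -0.17 0.2 -20
0.4 -0.17 0.25 -20
0.4 -0.17 0.15 20
0.4 -0.17 0.2 20
0.4 -0.17 0.25 20
0.4 -0.17 0.15 30
0.4 -0.17 0.2 30
0.4 -0.17 0.25 30
0.4 -0.17 0.15 40
0.4 -0.17 0.2 40
0.4 -0.17 0.25 40
0.4 -0.17 0.15 50
0.4 -0.17 0.2 50
0.4 -0.17 0.25 50
0.38 0.15 0.25 -20
0.38 0.15 0.15 20
0.38 0.15 0.2 20
0.38 0.15 0.25 20
0.38 0.15 0.15 30
0.38 0.15 0.2 30
0.38 0.15 0.25 30
0.38 0.15 0.15 40
0.38 0.15 0.2 40
0.38 0.15 0.25 40
0.38 0.15 0.15 50
0.38 0.15 0.2 50
0.38 0.15 0.25 50
l 1035 [0.554 0.177] [0.102 0.129] 4.739753723144531 0.07002056683978708
r 1339 [ 0.572 -0.219] [0.13  0.102] 79.34929656982422 0.07011590463642037
```

View pics/z2.png

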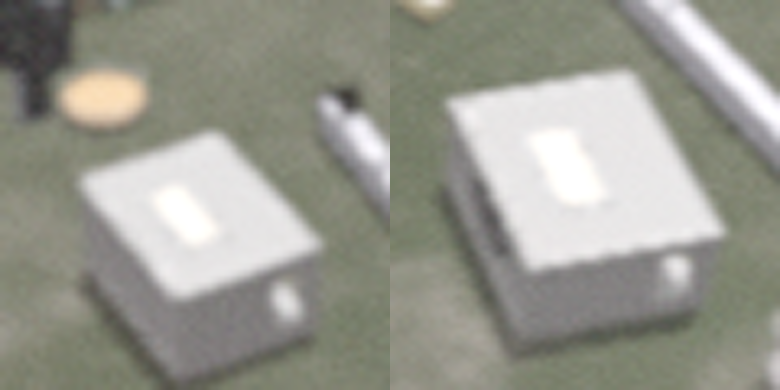

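View pics/w2.png

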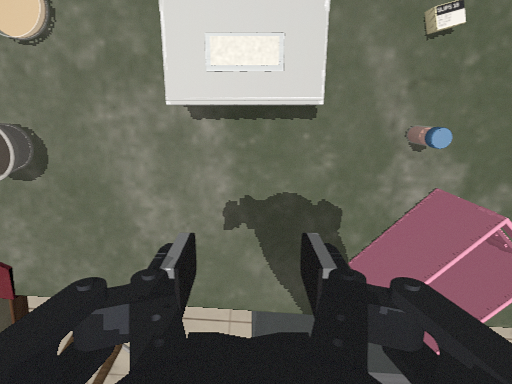

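In the zoom, the right crate's underside, at (490,215), shows a dark mark. The left crate's, at (130,310), looks plain. I'll confirm with tilted wrist views.

```bash
python3 - <<'E'
from tip import *
ims=[]
bot.goto([.38,.15,.25],[180,-20,4.3]); ims.append(eyes.grab_frame("wrist")["img"])
bot.goto([.40,-.17,.25],[180,-28,-5]); ims.append(eyes.grab_frame("wrist")["img"])
for i,m in enumerate(ims): cv2.imwrite(f"pics/w3{i}.png",m)
cv2.imwrite("pics/w3.png",np.vstack([cv2.resize(m[:190,90:420],(800,300)) for m in ims]))
print(status.get_state()["time_s"])
E
```

```text
13.9667
```

View pics/w3.png

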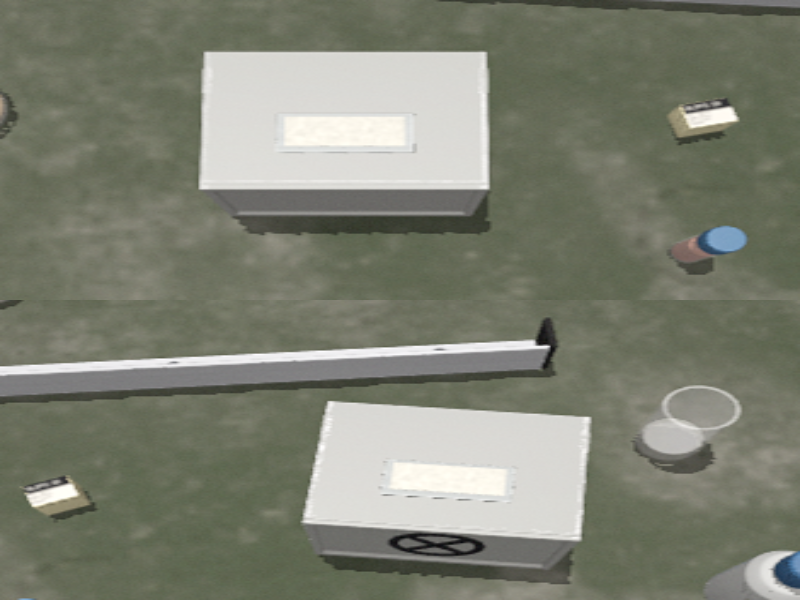

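The bottom panel shows the ring-and-cross on the right crate at (435,544), and the left crate's underside at (350,202) is plain, so the right crate is the stamped one. I'll push it with spread fingers, tips forward and low, turning it square to the rail on the way.

```bash
python3 - <<'E'
from tip import *
from h import *
W=cloud(pickle.load(open("pics/top2.pkl","rb")))[138:162,155:355].reshape(-1,3)
W=W[(W[:,2]>.02)&(W[:,2]<.04)]
ys=np.arange(-.28,.3,.02);xs=[np.percentile(W[abs(W[:,1]-y)<.01,0],5) for y in ys]
print("rail face fit",np.polyfit(ys,xs,1))
yaw=-10.65;u=np.array([np.cos(np.radians(yaw)),np.sin(np.radians(yaw))])
b=np.array([.523,-.210]);p0=b-u*.037
for pt in (-6,-8,-10,-12,-15):
    print(pt,[bot.ik([*q],[180,pt,y]) is not None for q,y in (((*p0,.014),yaw),((*p0,.15),yaw),((.53,-.21,.014),-5),((.6,-.21,.014),0))])
E
```

```text
rail face fit [-0.00175972  0.70315503]
-6 [True, True, True, True]
-8 [True, True, True, True]
-10 [True, True, True, True]
-12 [True, True, True, True]
-15 [True, True, True, True]
```

```bash
python3 - <<'E'
from tip import *
yaw=-10.65;u=np.array([np.cos(np.radians(yaw)),np.sin(np.radians(yaw))])
b=np.array([.523,-.210]);p0=b-u*.037;P=-12
def st(r):
    s=status.get_state();print(r,np.round(s["ee_pos"],3),np.round(s["orientation"],1),np.round(s["contact_force"],1),s["time_s"])
bot.goto([*p0,.15],[180,P,yaw])
jaws.set_gripper(.06)
st(bot.move_straight([*p0,.016],feed=.1,f_stop=8))
st(bot.move_straight([.575,-.21,.016],[180,P,0],feed=.04,f_stop=12))
snap(4)
E
python3 -c "
import cv2,numpy as np
a=cv2.imread('pics/top4.png')[130:290,100:400];b=cv2.imread('pics/scene4.png')[120:310,150:400]
cv2.imwrite('pics/m4.png',np.vstack([cv2.resize(a,(560,299)),cv2.resize(b,(560,300))[:300]]))"
```

```text
Traceback (most recent call last):
plant.IKError: the arm cannot follow that straight line within its joint ranges
[ WARN:0@0.014] global loadsave.cpp:275 findDecoder imread_('pics/top4.png'): can't open/read file: check file path/integrity
Traceback (most recent call last):
TypeError: 'NoneType' object is not subscriptable
```

```bash
python3 - <<'E'
from tip import *
s=status.get_state();print(np.round(s["joints"],1),np.round(s["ee_pos"],3),s["grip_width"],s["time_s"])
yaw=-10.65;u=np.array([np.cos(np.radians(yaw)),np.sin(np.radians(yaw))])
p0=np.array([.523,-.210])-u*.037
for pt in (-12,-8,-6,0):
  for z in (.15,.1,.06,.016):
    j=bot.ik([*p0,z],[180,pt,yaw]);print(pt,z,None if j is None else np.round(j,1))
for x,y in ((.53,-5),(.575,0),(.605,0)):
    j=bot.ik([x,-.21,.016],[180,-8,y]);print(x,None if j is None else np.round(j,1))
E
```

```text
[ 21.6  23.6  -3.6 129.1  -0.6  15.3 -81.7] [ 0.486 -0.204  0.151] 0.05973529762644798 15.15
-12 0.15 [ 21.5  23.7  -3.6 129.1  -0.6  15.4 -81.7]
-12 0.1 [ 21.2  29.2  -3.3 130.8  -0.3   8.2 -81.8]
-12 0.06 [  33.3   34.9  -19.4  131.2   70.4   10.  -151.5]
-12 0.016 [  61.    55.9  -61.5  130.6   92.7   44.6 -167.2]
-8 0.15 [ 20.2  24.5  -2.4 126.5  -0.2  21.1 -82.4]
-8 0.1 [ 2.000e+01  2.970e+01 -2.200e+00  1.282e+02  1.000e-01  1.420e+01
 -8.260e+01]
-8 0.06 [ 19.8  34.1  -2.  129.1   0.4   8.8 -82.7]
-8 0.016 [  24.3   39.3   -8.   129.5   48.5    5.3 -130.3]
-6 0.15 [ 19.6  24.9  -1.8 125.2  -0.   23.9 -82.7]
-6 0.1 [ 19.5  30.   -1.7 126.9   0.3  17.2 -82.8]
-6 0.06 [ 19.4  34.3  -1.6 127.8   0.5  11.9 -83. ]
-6 0.016 [ 19.2  39.3  -1.4 128.4   0.9   6.4 -83.3]
0 0.15 [ 18.   26.6  -0.3 121.4   0.3  32.1 -83.2]
0 0.1 [ 18.   31.3  -0.4 123.    0.5  25.7 -83.4]
0 0.06 [ 18.1  35.4  -0.5 123.9   0.8  20.8 -83.7]
0 0.016 [ 18.1  40.   -0.5 124.4   1.2  15.6 -84.1]
0.53 [ 20.4  40.3  -3.2 124.2   2.1   7.7 -79. ]
0.575 [ 20.3  41.8  -4.6 118.6   3.5  12.1 -76.4]
0.605 [ 19.4  42.8  -4.6 115.    3.6  14.6 -77.2]
```

Joint 6 reaches its lower limit at that tilt, so I'll start at -5° and let the tilt grow during the push.

```bash
cat > push.sh <<'X'
python3 - <<'E'
from tip import *
yaw=-10.65;u=np.array([np.cos(np.radians(yaw)),np.sin(np.radians(yaw))])
b=np.array([.523,-.210]);p0=b-u*.037
def st(r):
    s=status.get_state();print(r,np.round(s["ee_pos"],3),np.round(s["orientation"],1),np.round(s["contact_force"],1),s["time_s"])
bot.goto([*p0,.12],[180,-5,yaw])
st(bot.move_straight([*p0,.018],feed=.1,f_stop=8))
st(bot.move_straight([.575,-.21,.018],[180,-9,0],feed=.04,f_stop=12))
snap(4)
E
python3 -c "
import cv2,numpy as np
a=cv2.imread('pics/top4.png')[130:290,100:400];b=cv2.imread('pics/scene4.png')[120:310,150:400]
cv2.imwrite('pics/m4.png',np.vstack([cv2.resize(a,(560,299)),cv2.resize(b,(560,300))[:300]]))"
X
bash push.sh
```

```text
False [ 0.487 -0.203  0.019] [180.   -5.1 -10.7] [-0.6 -0.  -0.8] 16.5667
False [ 0.575 -0.21   0.018] [180.  -9.   0.] [-1.  -0.5 -0.8] 18.9333
```

View pics/m4.png

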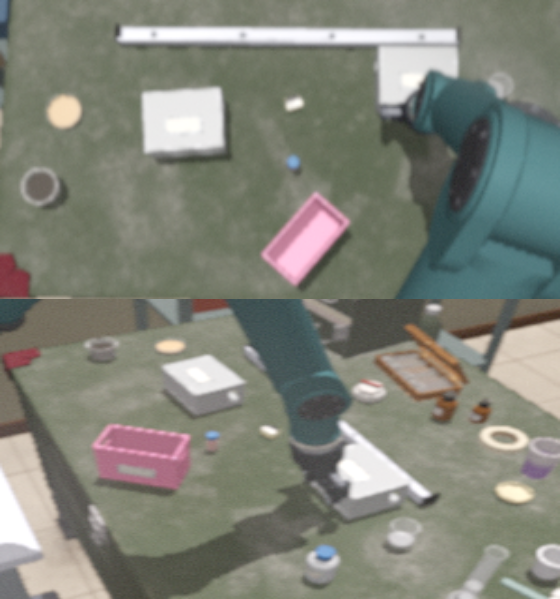

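The crate is nearly at the rail and square to it, at (418,85) in the top panel. Now the slow finishing push with a force stop.

```bash
python3 - <<'E'
from tip import *
from h import *
def st(r):
    s=status.get_state();print(r,np.round(s["ee_pos"],3),np.round(s["contact_force"],1),s["time_s"])
f=cloud(pickle.load(open("pics/top4.pkl","rb")))
st(bot.move_straight([.605,-.21,.018],feed=.025,f_stop=9))
p=status.get_state()["ee_pos"]
bot.move_straight([p[0]-.04,p[1],.018],feed=.1)
bot.goto([.48,-.20,.20],[180,0,0])
bot.goto([.45,.0,.25],[180,0,0])
snap(5); st(0)
W=cloud(pickle.load(open("pics/top5.pkl","rb")))
for n,(u0,u1,v0,v1) in dict(l=(172,225,168,216),r=(292,360,145,215)).items():
    w=W[v0:v1,u0:u1].reshape(-1,3);w=w[(w[:,2]>.055)&(w[:,2]<.09)]
    r=cv2.minAreaRect(w[:,:2].astype(np.float32));print(n,len(w),np.round(r[0],3),np.round(r[1],3),r[2],np.median(w[:,2]),w[:,0].min(),w[:,0].max())
for n,(u0,u1,v0,v1,zl,zh) in dict(vial=(248,268,205,230,.03,.07),carton=(248,268,178,194,.01,.03),bottle=(362,390,205,235,.05,.1),pot=(352,380,160,192,.01,.08),petri=(120,150,175,202,.007,.03),cup=(105,137,215,245,.025,.06)).items():
    w=W[v0:v1,u0:u1].reshape(-1,3);w=w[(w[:,2]>zl)&(w[:,2]<zh)]
    if len(w)>3: print(n,np.round(cv2.minAreaRect(w[:,:2].astype(np.float32))[0],3))
    else: print(n,"hidden")
a=cv2.imread('pics/top5.png')[130:290,100:400];b=cv2.imread('pics/scene5.png')[120:310,150:400]
cv2.imwrite('pics/m5.png',np.vstack([cv2.resize(a,(560,299)),cv2.resize(b,(560,300))]))
E
```

```text
True [ 0.594 -0.21   0.017] [ 0.1 -0.8 -0.6] 19.8917
0 [ 0.45  -0.002  0.249] [ 0.2 -0.1 -0.5] 22.1667
l 1332 [0.554 0.178] [0.102 0.131] 4.605294704437256 0.07012329032410647 0.49886279867036265 0.6069031990688623
r 1302 [ 0.652 -0.214] [0.13  0.103] 88.38346862792969 0.07027388190509964 0.6026259793621384 0.7053134617544632
vial hidden
carton hidden
bottle [ 0.48 -0.37]
pot [ 0.623 -0.357]
petri [0.577 0.398]
cup [0.441 0.421]
```

View pics/m5.png

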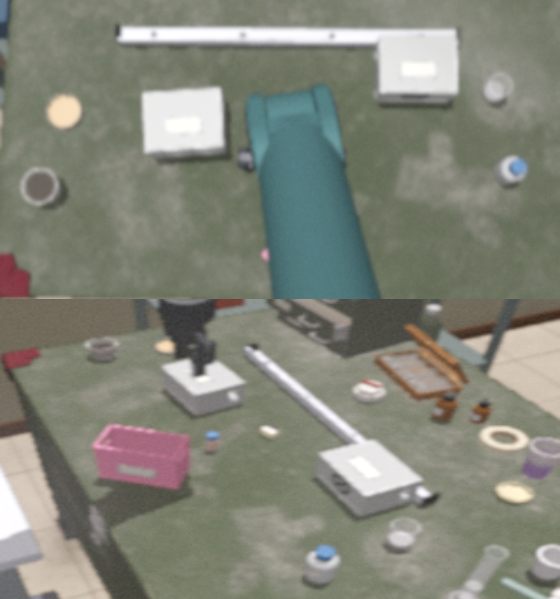

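The stamped crate's mouth measures x≈0.702–0.703, against the rail face at 0.7015–0.703. It is about 1.7° off square, and its mouth is at y≈-0.22 in the rail frame. The left crate's mouth is at about 0.605, and the bystanders haven't moved. Handing in.

```bash
python3 - <<'E'
from plant import bot,status
print(status.get_state()["contact_force"].round(2) if hasattr(status.get_state()["contact_force"],'round') else status.get_state()["contact_force"])
bot.job_done()
E
```

```text
[ 0.16 -0.08 -0.46]
the job is handed in; nothing more can be done
```

I tipped both crates onto their backs, right one first. The right crate has the ring-and-cross stamp (seen in the wrist view), so I pushed that one to the rail, turning it square on the way. I handed the job in at about 22 s on the robot's clock, with the arm clear of everything.

- **Stamped crate:** the mouth is within about 2 mm of the rail face, and the final push stopped on the 9 N force limit at the rail. The crate is about 1.7° off square and lies flat (70 mm high). The mouth's centre is about 0.22 m off the rail's middle, inside the 0.25 m limit.
- **Unstamped crate:** it lies on its back with its mouth about 0.1 m short of the rail.
- **Bystanders:** the bottle, glass pot, petri dish and cup were all within 1 mm of where they started. The arm hid the vial and carton from the last top view, so I did not re-measure them; the scene view shows both in place.
- **Failed step:** one descent planned with a steeper tool tilt was refused because the wrist was at its joint limit. Nothing moved, and I redid it with less tilt.

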